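# Fit a bobbin on the winder and hold its run key half way

### The job

Fit the taller of the two wooden bobbins upright on the winder's spindle, fully down on its seat, and let go of it. Then run the winder at slow speed: press its spring-loaded run key half way down, level with the broad middle mark on the post beside it, and keep holding it there; the job finishes with the key still held at half travel. Leave the shorter bobbin, the reel of thread and the wax pot where they stand.

Things in the scene. Friction and masses are not known exactly. Their poses are not given: they have to be found in the camera images.
- winder: Bench bobbin winder, fixed to the worktop: grey base 110 (x) x 250 (y) x 35 mm high, a low cover in the middle up to 48 mm. Origin at the centre of its underside, on the worktop; z up. The spindle stands 75 mm from the origin along its own +y, the run key 68 mm along its own -y.
- half_mark (a point): The broad black mark on a white index post (10 x 12 mm, top 81 mm above the worktop) that stands 48 mm from the key's centre, to the winder's own -y. 63 mm above the worktop, as high as the cap's top at half travel; thin marks above and below show released and bottom.
- spindle_seat (a point): Centre of the steel seat disc (42 mm across) at the foot of the spindle, on the spindle's axis, 39 mm above the worktop; a fitted bobbin's underside rests here.
- spindle_tip (a point): Tip of the upright steel spindle, 45 mm above its seat, 84 mm above the worktop. The spindle is 11 mm in diameter, its last 8 mm tapering to 5 mm.
- key_top (a point): Centre of the flat top of the black run key's cap, 46 (winder x) x 44 (winder y) x 12 mm thick; moves down with the key. 75 mm above the worktop when released, 63 mm at half travel.
- run_key (a joint): Travel of the run key in m, pressed straight down: 0 released, 0.012 half way (slow), 0.024 bottom. It springs back: about 2.4 N to start it, 6 N at half way, 9.6 N at the bottom.
- tall_bobbin: The taller wooden bobbin: a straight tube, 36 mm outside diameter, 60 mm high, with a 16 mm bore right through, 40 g. Origin at the centre of its underside, z along the bore. Stands upright on the worktop, bore up; either end may go down.
- tall_bobbin_center (a point): Centre of the taller bobbin, half-way up (30 mm above its underside), on the bore's axis.
- short_bobbin_center (a point): Centre of the shorter wooden bobbin (same tube, but 36 mm high); to be left alone. Which of the two bobbins stands nearer varies.
- thread_reel_center (a point): Centre of a white reel of thread, 31 mm across, 43 mm high; a bystander.
- wax_pot_center (a point): Centre of a small round wax pot, 62 mm across, 35 mm high; a bystander.
Things that resemble listed ones, but are neither listed nor needed, are in the scene too. Leave any pink or yellow look-alike of the tall_bobbin alone.

How it is judged (in metres and radians):
On the way:
1. the taller bobbin sits fully down on the spindle, let go, while the run key is still up (horizontal distance between tall_bobbin_center and spindle_seat below 0.005 m and z of tall_bobbin_center in the frame of spindle_seat between 0.026 and 0.034 m and angle between tall_bobbin_center's own z axis and vertical below 0.1 rad and contact force between the fingers and tall_bobbin below 0.1 N and value of joint run_key below 0.004 m), for 0.3 s.
At the end, for the whole second after the job is handed in: The taller bobbin stands on the spindle (axis within 5 mm, within 4 mm of fully seated, tilted under 0.1 rad), not held by the fingers, and the robot itself is pressing the run key with its travel between 8 and 16 mm (half way is 12 mm) through the last second (horizontal distance between tall_bobbin_center and spindle_seat below 0.005 m and z of tall_bobbin_center in the frame of spindle_seat between 0.026 and 0.034 m and angle between tall_bobbin_center's own z axis and vertical below 0.1 rad and contact force between the fingers and tall_bobbin below 0.1 N and value of joint run_key between 0.008 and 0.016 m and contact force between any of the fingers, the arm and winder above 2 N); the arm keeps its last pose, push and grip.
It fails at once if the shorter bobbin, the reel of thread or the wax pot is moved more than 30 mm (distance of any of short_bobbin_center, thread_reel_center, wax_pot_center from where it was at the start of the episode above 0.03 m).
It also fails if it takes over 48 s, if anything falls off the work surface, if the arm or the gripper's body presses on something with over 40 N, if the wrist force passes 120 N, or if a joint passes its speed limit or range.

### The arm

A 6-joint arm with a two-finger parallel gripper is mounted at the origin on a cart in front of the work surface, level with it; the furniture and walls round the work are solid. World frame = base frame: x ahead of the robot, y to its left, z up, the work surface at z = 0. Lengths are in mm, angles in rad, forces in N, time in s.
With the tool pointing down it reaches from about 350 to 975 mm from the base axis. Payload 7.1 kg.
Tool frame: the origin (TCP) lies at the very end of the fingers, on their centre line; the grasp point (between the pads) lies 19 mm behind it; x points along the fingers, z is the direction in which the jaws open and shut, and the axes are right-handed (so a half turn about x gives the same grasp; the last joint's range is limited). The gripper opens to 88 mm and grips with 3 to 60 N. Pads are 20 mm wide; open, the fingers measure 115 mm over their backs; the gripper's body (75 mm by 178 mm) begins 61 mm behind the grasp point.
Start: joints at [1.295, 0.423, 1.63, -0, 1.089, -0.019], TCP at [158.71, 604.496, 222.675] pointing down, gripper open.
Joint ranges: [-3, 3], [-0.9, 2.11], [0.09, 2.58], [-1.31, 4.45], [0.11, 2.69], [-2.54, 2.54]. Speed limits (rad/s): [2.39, 2.39, 3.01, 3.14, 3.14, 3.14].

### API

Orientations are given as a rotation vector (axis times angle).
In Python, from workcell import * gives the robot as it stands.
- The arm moves only by the shell command python3 -m crank 'ROWS'. ROWS is JSON, a list of rows, each a list of 3 entries, a list of its own where there are three numbers: the shift along the tool's x, y, z in cm, then the turn, a rotation vector about the tool's x, y, z in degrees, then the finger opening in cm, from 0 to 8.78. In form: [[[dx, dy, dz], [rx, ry, rz], claw], ...]. A call has 1 to 5 rows; each row shifts and turns the commanded pose from where the row before left it, along the tool's axes as they then stand; what a row does not reach is not made up. A row lasts 1/8 s, in which the tool goes at most 62.5 mm and 10.7 degrees, less where a joint would pass 70% of its speed; a pose out of reach is approached as far as the arm can. A call with a gripper value outside its range is refused whole. The fingers move at their own pace and stop on an object; the grip force is fixed at half the most. Time passes only in rows, so rows that do not move let the fingers close. It gives the time, the measured TCP pose, the force and the opening at its end, in the units of the state.
- get_obs(): the state, without advancing time (a new reading comes with each control period).
- get_image(name): name is "side" or "top" or "wrist"; returns a dict with "pixels" (384x512x3 uint8, red, green, blue), "mtx" (3x3 intrinsics, pixels), "view" (4x4, takes a point from world to camera coordinates). Camera axes: x right, y down, z forward; pixel columns grow to the right and rows downward; lengths in mm; the calibration is good to about 2 mm. A picture is of the moment at which its call begins. There is no depth.
- close_job(): hands the job in, once; it reports no verdict.
The state is a dict: "t": time; "qpos": joint angles; "qvel": joint speeds; "joint_torque": joint torques, N m; "ee_pos": TCP position; "orientation": TCP orientation; "ft_force": force on the tool from outside, world axes, zero at the start; "moment": the same for the moment, N m; "width": finger opening in mm.
Only numpy, scipy, OpenCV 4.12 (cv2) and the standard library are available. Lean on these libraries where they do the work, as an engineer would, in place of code of your own. Each camera call takes 0.05 s, during which the arm holds its last target.

## Working session

There is one attempt and no reset: what is moved stays moved. The work goes in short steps, Python scripts to look and compute and a shell command to move; the robot and the scene stay as the last step left them, time stands still between calls to the robot, and variables do not carry over. Pictures are saved under pics/ and viewed, and the job is handed in when it is done.

```bash
ls; mkdir -p pics
python3 - <<'E'
from workcell import *
import cv2
o=get_obs(); print({k:(v if not hasattr(v,'tolist') else v.tolist()) for k,v in o.items()})
for n in ["side","top","wrist"]:
    i=get_image(n); cv2.imwrite(f"pics/{n}0.png",cv2.cvtColor(i["pixels"],cv2.COLOR_RGB2BGR)); print(n,i["mtx"],i["view"])
E
```

```text
pics
{'t': 0.0, 'qpos': [1.2949982866656198, 0.4238331956812176, 1.6306701194930024, -5.385923024226545e-06, 1.0885866061424347, -0.018998739618465325], 'qvel': [0.002128430658910356, 0.0008899399957535885, -0.0008590976016886615, -0.0022518427683362184, 0.002283197579267887, -0.0017823728842431329], 'joint_torque': [0.0033954297396121547, -54.46350932121277, -27.366714477539062, 0.06455836817622185, 0.022965125972405076, -8.860975185598363e-05], 'ee_pos': [158.56927715799497, 603.9888978978123, 221.91427521843352], 'orientation': [-1.0188977572925608, 1.3210310209343348, 1.0174047496712795], 'ft_force': [0.8398725443366513, 0.6100872695782744, -0.1912433236413332], 'moment': [0.021584664293612058, 0.015709260513115865, 0.06236352594857626], 'width': 87.6338064951847}
side [[386.55030247   0.         260.35319061]
 [  0.         386.55030247 189.76845151]
 [  0.           0.           1.        ]] [[-8.67637049e-01 -4.97006960e-01 -1.37852119e-02  4.73539616e+02]
 [-2.43111154e-01  4.48264108e-01 -8.60207101e-01  2.34108550e+02]
 [ 4.33708332e-01 -7.42996212e-01 -5.09758484e-01  9.45
[... 181 characters left out ...]
    0.           1.        ]] [[ 1.41288446e-02 -9.99853326e-01  9.68000097e-03 -6.65233731e+01]
 [-9.82736330e-01 -1.56717037e-02 -1.84346695e-01  5.58481340e+02]
 [ 1.84471358e-01 -6.90828282e-03 -9.82813611e-01  1.04075036e+03]
 [ 0.00000000e+00  0.00000000e+00  0.00000000e+00  1.00000000e+00]]
wrist [[276.29610665   0.         257.31190456]
 [  0.         276.29610665 194.43249902]
 [  0.           0.           1.        ]] [[ 2.53188172e-01  9.67416173e-01 -1.30290699e-03 -6.24659749e+02]
 [ 9.31878905e-01 -2.43525378e-01  2.68881196e-01 -3.14986408e+01]
 [ 2.59802726e-01 -6.92916900e-02 -9.63172469e-01  3.90635803e+02]
 [ 0.00000000e+00  0.00000000e+00  0.00000000e+00  1.00000000e+00]]
```

View pics/side0.png

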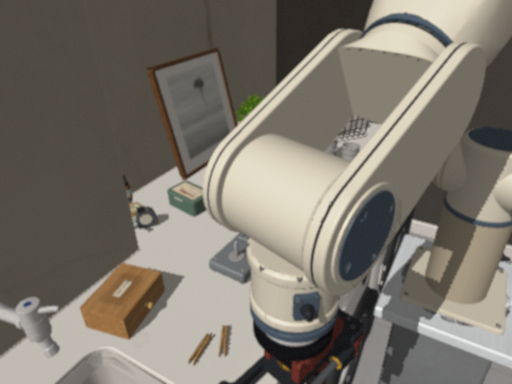

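View pics/top0.png

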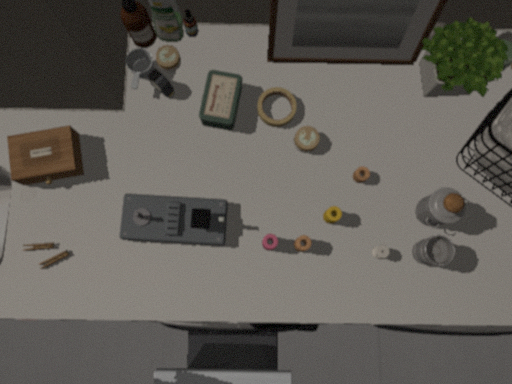

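View pics/wrist0.png

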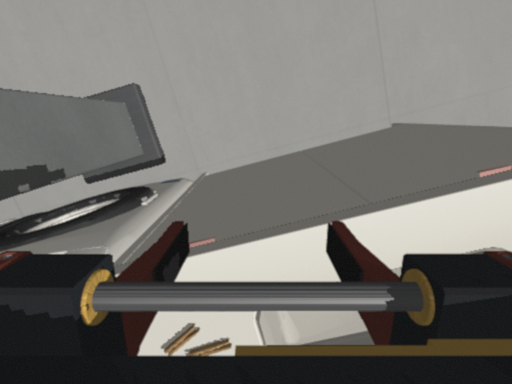

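```bash
cat > h.py <<'E'
import numpy as np, cv2
from workcell import *
def ray(im,u,v,z):
    K=np.array(im["mtx"]);T=np.array(im["view"]);R=T[:3,:3];t=T[:3,3]
    c=-R.T@t; d=R.T@np.linalg.inv(K)@np.array([u,v,1.]); return c+d*(z-c[2])/d[2]
def proj(im,p):
    K=np.array(im["mtx"]);T=np.array(im["view"]); q=K@(T[:3,:3]@np.array(p,float)+T[:3,3]); return q[:2]/q[2]
def save(im,name,box=None,s=1):
    a=cv2.cvtColor(im["pixels"],cv2.COLOR_RGB2BGR)
    if box: a=a[box[1]:box[3],box[0]:box[2]]
    a=cv2.convertScaleAbs(a,alpha=1.5)
    cv2.imwrite(name,cv2.resize(a,None,fx=s,fy=s,interpolation=cv2.INTER_CUBIC))
E
python3 - <<'E'
from h import *
im=get_image("top"); save(im,"pics/crop1.png",(250,150,400,270),5); save(im,"pics/crop2.png",(110,180,260,260),5)
for u,v in [(362,174),(303,244),(270,242),(333,214),(381,253),(142,216),(201,218),(307,139),(276,106)]: print((u,v),ray(im,u,v,50).round(0))
E
```

```text
(362, 174) [ 610. -322.   50.]
(303, 244) [ 441. -179.   50.]
(270, 242) [ 444. -103.   50.]
(333, 214) [ 512. -250.   50.]
(381, 253) [ 423. -360.   50.]
(142, 216) [501. 197.  50.]
(201, 218) [498.  59.  50.]
(307, 139) [ 695. -191.   50.]
(276, 106) [ 777. -115.   50.]
```

View pics/crop1.png

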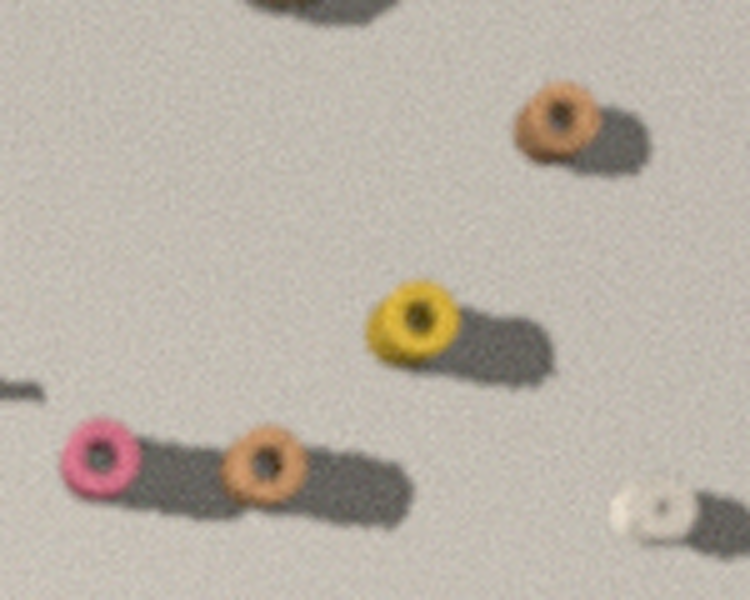

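View pics/crop2.png

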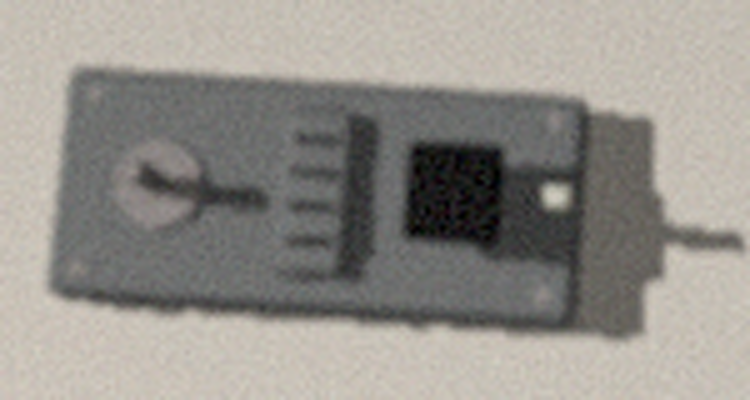

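Candidates: wooden tube (303,243) with a long shadow; wooden tube (362,173) with a short shadow, so this is the shorter one; pink (270,242) and yellow (333,214) look-alikes, ignored; white reel (381,252). I choose (303,243). In the winder crop, the seat disc is at about (141,217) and the key cap at about (200,218). Next I'll measure them.

```bash
cat > meas.py <<'E'
from h import *
from scipy.spatial.transform import Rotation as Rn
def tubes(im):
    hsv=cv2.cvtColor(cv2.GaussianBlur(im["pixels"],(3,3),0),cv2.COLOR_RGB2HSV)
    m=cv2.inRange(hsv,(5,80,60),(16,255,255)); 
    n,l,s,c=cv2.connectedComponentsWithStats(m)
    for i in range(1,n):
        if s[i,4]>40 and s[i,2]<40: print("wood",s[i],c[i].round(1))
E
python3 - <<'E'
from meas import *
im=get_image("top"); tubes(im)
p=im["pixels"].astype(int); g=p.sum(2)
# key cap: darkest blob
m=(g<75).astype(np.uint8); m[:180]=0;m[260:]=0;m[:,:180]=0;m[:,225:]=0
n,l,s,c=cv2.connectedComponentsWithStats(m)
for i in range(1,n):
    if s[i,4]>30:
        r=cv2.minAreaRect(np.argwhere(l==i)[:,::-1].astype(np.float32)); print("key",s[i],c[i],r, ray(im,*c[i],75))
# bore of tall
sub=g[232:256,292:315]; 
mm=((g<170)).astype(np.uint8); n,l,s,c=cv2.connectedComponentsWithStats(mm[234:253,294:313])
for i in range(1,n): print("dark",s[i],c[i]+[294,234], ray(im,*(c[i]+[294,234]),60))
# predicted spindle/seat from approx
print(ray(im,141.6,217,39), proj(im,[500,200,84]))
o=get_obs();R=Rn.from_rotvec(o["orientation"]).as_matrix();print(R.round(3))
hsv=cv2.cvtColor(im["pixels"],cv2.COLOR_RGB2HSV)
print(hsv[240:246,296:312].tolist()[2]); print(hsv[216,130:156].tolist())
E
```

```text
wood [353 167  17  15 192] [361.1 174.3]
wood [444 193  20  20 298] [453.2 202.3]
wood [294 236  18  15 204] [302.3 243.2]
wood [ 32 244  21   5  70] [ 41.9 245.8]
wood [ 44 252  24  15 106] [ 55.5 258.3]
key [192 209  19  20 307] [200.94136808 218.37459283] ((200.6951141357422, 218.243896484375), (18.442068099975586, 18.442068099975586), 6.34019136428833) [493.83608531  56.60773407  75.        ]
dark [ 8  6  4  5 15] [303.66666667 241.73333333] [ 445.31017311 -179.81779472   60.        ]
dark [ 3 16  2  1  2] [297.5 250. ] [ 426.18285595 -165.5357112    60.        ]
[499.60605035 200.36740229  39.        ] [137.3333323 214.1899559]
[[-0.    -0.967  0.254]
 [-0.001  0.254  0.967]
 [-1.     0.    -0.001]]
[[14, 119, 129], [15, 112, 137], [14, 120, 134], [14, 111, 126], [13, 96, 96], [8, 43, 65], [16, 46, 61], [16, 63, 61], [11, 84, 58], [12, 148, 55], [15, 125, 94], [15, 120, 125], [13, 122, 127], [14, 116, 128], [15, 115, 111], [13, 88, 93]]
[[78, 17, 77], [135, 7, 78], [60, 3, 76], [18, 15, 85], [6, 14, 90], [0, 8, 90], [12, 15, 84], [10, 32, 71], [150, 15, 52], [0, 23, 45], [40, 16, 47], [158, 31, 33], [162, 36, 35], [170, 15, 50], [13, 33, 54], [23, 21, 48], [60, 4, 57], [160, 14, 54], [7, 42, 54], [45, 30, 51], [24, 29, 44], [90, 17, 46], [0, 0, 59], [90, 16, 65], [53, 14, 72], [36, 17, 73]]
```

```bash
python3 -m crank '[[[0,0,0],[10.5,0,0],8.7],[[0,0,0],[10.5,0,0],8.7],[[0,0,0],[10.5,0,0],8.7],[[0,0,0],[10.5,0,0],8.7],[[0,0,0],[10.5,0,0],8.7]]'; python3 -m crank '[[[0,0,0],[10.5,0,0],8.7],[[0,0,0],[10.5,0,0],8.7],[[0,0,0],[1.8,0,0],8.7]]'
```

```text
t: 0.88
ee_pos: [158.7, 604.4, 222.5]
orientation: [-0.307, 1.549, 0.307]
ft_force: [-0.2, 0.1, 0.2]
width: 86.8
t: 1.25
ee_pos: [158.7, 604.4, 222.5]
orientation: [-0.0, 1.571, -0.0]
ft_force: [0.4, 0.4, 0.4]
width: 87.1
```

```bash
python3 -m crank '[[[0,-4,2.8],[0,0,0],8.7],[[0,-4,2.8],[0,0,0],8.7],[[0,-4,2.8],[0,0,0],8.7],[[0,-4,2.8],[0,0,0],8.7],[[0,-4,2.8],[0,0,0],8.7]]'; python3 -m crank '[[[0,-4,2.8],[0,0,0],8.7],[[0,-4,2.8],[0,0,0],8.7],[[0,-4,2.8],[0,0,0],8.7],[[0,-4,2.8],[0,0,0],8.7],[[0,-4,2.8],[0,0,0],8.7]]'
python3 - <<'E'
from meas import *
for n in ["wrist","side","top"]:
    im=get_image(n); save(im,f"pics/{n}1.png",None,1.5)
print(get_obs()["ee_pos"])
im=get_image("wrist"); print(np.array(im["view"]).round(3).tolist())
for p in [[500,200,84],[500,200,39],[496,57,75]]: print(proj(im,p))
E
```

```text
t: 1.88
ee_pos: [299.4, 403.2, 222.8]
orientation: [-0.002, 1.57, 0.003]
ft_force: [0.8, 1.0, -0.3]
width: 87.0
t: 2.5
ee_pos: [439.5, 203.1, 222.9]
orientation: [-0.002, 1.57, 0.003]
ft_force: [0.2, 0.4, -0.8]
width: 87.1
[439.56456248 202.93457665 222.73041462]
[[1.0, -0.001, 0.001, -438.089], [-0.001, -0.963, 0.268, 164.072], [0.0, -0.268, -0.963, 444.731], [0.0, 0.0, 0.0, 1.0]]
[312.35755161 188.68503739]
[305.58786762 179.95459829]
[302.08859847 294.06438393]
```

View pics/wrist1.png

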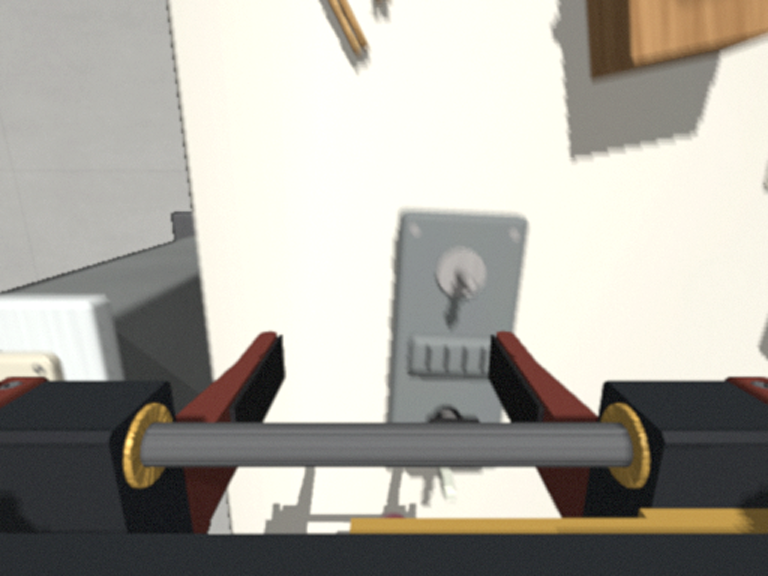

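View pics/side1.png

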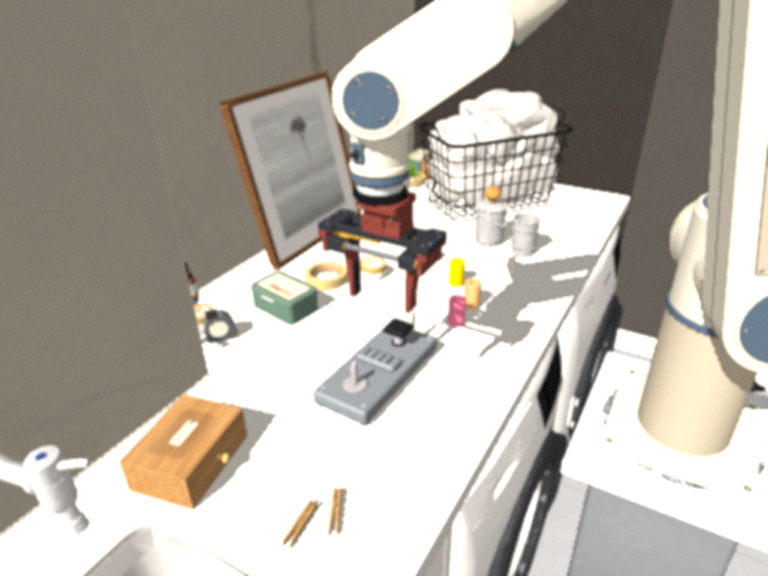

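Run:
```python
from meas import *
im=get_image("wrist"); save(im,"pics/w2.png",(255,130,355,330),3)
im2=get_image("side"); save(im2,"pics/s2.png",(200,200,330,290),6)
im3=get_image("top"); save(im3,"pics/t2.png",(110,180,260,260),5)
for i in (im,im2,im3): print([proj(i,p).round(1) for p in ([500,200,84],[500,200,39],[496,57,75])])
```

```text
[array([313.1, 189.6]), array([306.2, 180.8]), array([302.6, 294.8])]
[array([236.1, 241.5]), array([236.9, 255.4]), array([265.3, 216.5])]
[array([137.3, 214.2]), array([141.8, 216.8]), array([200.8, 217.4])]
```

View pics/w2.png

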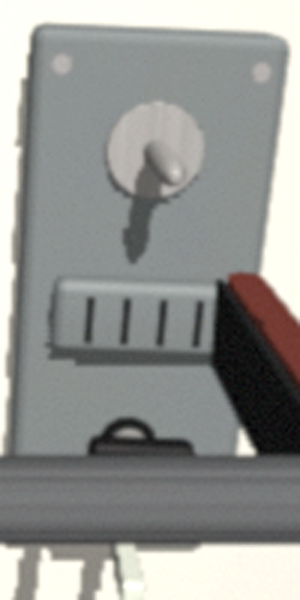

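View pics/s2.png

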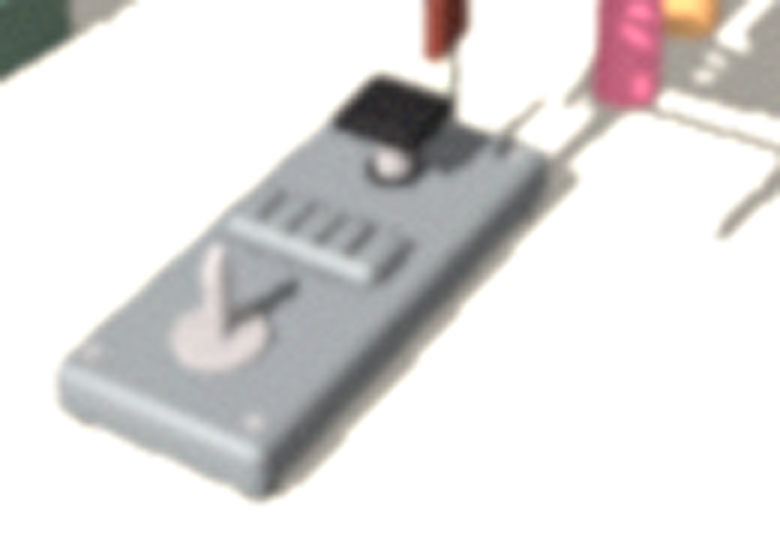

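View pics/t2.png

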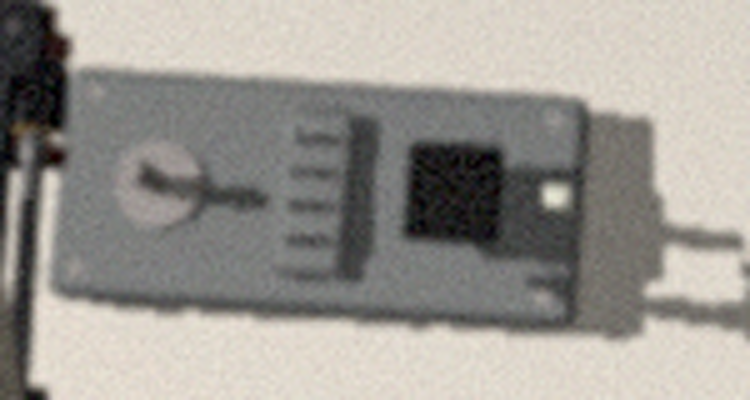

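Run:
```python
from meas import *
def disc(name,box):
    im=get_image(name); x0,y0,x1,y1=box
    a=im["pixels"][y0:y1,x0:x1].astype(np.float32)
    w=(a[:,:,0]-a[:,:,2]) # warmth: disc is warmer than the bluish base
    m=((cv2.GaussianBlur(w,(3,3),0)>0)).astype(np.uint8)
    m=cv2.morphologyEx(m,cv2.MORPH_OPEN,np.ones((2,2)))
    n,l,s,c=cv2.connectedComponentsWithStats(m)
    i=1+np.argmax(s[1:,4]); pts=np.argwhere(l==i)[:,::-1].astype(np.float32)+[x0,y0]
    hull=cv2.convexHull(pts.astype(np.float32)); e=cv2.fitEllipse(hull)
    print(name,s[i],e,ray(im,*e[0],39).round(1))
disc("wrist",(280,155,335,212)); disc("side",(222,232,250,266)); disc("top",(128,202,156,230))
```

```text
wrist [ 12  10  33  34 864] ((307.8030090332031, 181.7770233154297), (32.172088623046875, 33.949825286865234), 47.898712158203125) [501.3 200.1  39. ]
side [  0   0  20  19 225] ((207.10301208496094, 248.38619995117188), (18.121694564819336, 76.57766723632812), 62.328880310058594) [584.2 214.4  39. ]
top [  0   0  27  28 523] ((141.41024780273438, 209.54696655273438), (25.82085418701172, 52.61509704589844), 170.87864685058594) [517.4 201.8  39. ]
```

```bash
python3 -m crank '[[[0,-4.8,0],[0,0,0],8.7],[[0,-4.8,0],[0,0,0],8.7],[[0,-4.8,0],[0,0,0],8.7],[[0,-4.8,0],[0,0,0],8.7],[[0,-4.8,0.5],[0,0,0],8.7]]'; python3 -m crank '[[[0,-4.8,0],[0,0,0],8.7],[[0,-4.8,0],[0,0,0],8.7],[[0,-4.8,0],[0,0,0],8.7],[[0,0,0],[0,0,0],8.7]]'
python3 - <<'E'
from meas import *
im=get_image("wrist"); save(im,"pics/w3.png",None,1.5); tubes(im)
o=get_obs();print(o["ee_pos"],o["orientation"])
for z in (0,60):
  print(proj(im,[445,-179.5,z]))
E
```

```text
t: 3.62
ee_pos: [443.3, -36.3, 222.9]
orientation: [-0.001, 1.57, 0.001]
ft_force: [1.3, 0.1, 0.4]
width: 87.0
t: 4.12
ee_pos: [443.8, -181.5, 222.8]
orientation: [0.002, 1.57, -0.003]
ft_force: [0.0, 0.3, -1.1]
width: 86.7
wood [244 159  29  35 769] [257.6 176.8]
[ 443.49993614 -180.01575233  222.58298126] [ 1.75933489e-03  1.57090475e+00 -1.28496091e-03]
[259.04389354 170.43747667]
[259.39765347 179.68995589]
```

View pics/w3.png

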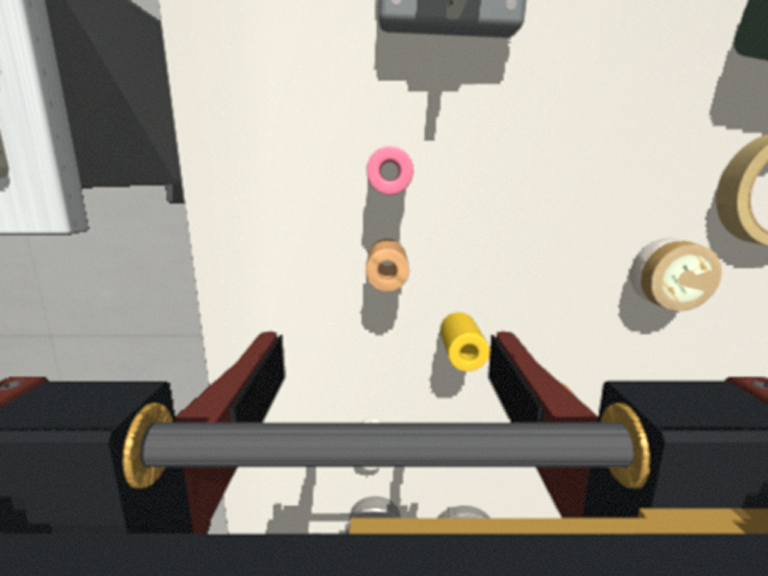

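Run:
```python
from meas import *
im=get_image("wrist"); p=im["pixels"].astype(int)
x0,y0,x1,y1=244,159,276,198
hsv=cv2.cvtColor(im["pixels"],cv2.COLOR_RGB2HSV)[y0:y1,x0:x1]
g=p.sum(2)[y0:y1,x0:x1]
m=(g<330).astype(np.uint8); n,l,s,c=cv2.connectedComponentsWithStats(m)
for i in range(1,n):
    if s[i,4]>15: print(s[i],c[i]+[x0,y0], ray(im,*(c[i]+[x0,y0]),60).round(1))
save(im,"pics/w3c.png",(235,150,285,205),10)
```

```text
[  0   0  27  18 235] [254.61702128 164.34042553] [ 438.9 -159.2   60. ]
[  6  16  20  15 173] [258.58381503 181.08092486] [ 443.6 -179.5   60. ]
[  0  26  23  13 137] [252.45985401 193.75912409] [ 436.1 -195.3   60. ]
```

View pics/w3c.png

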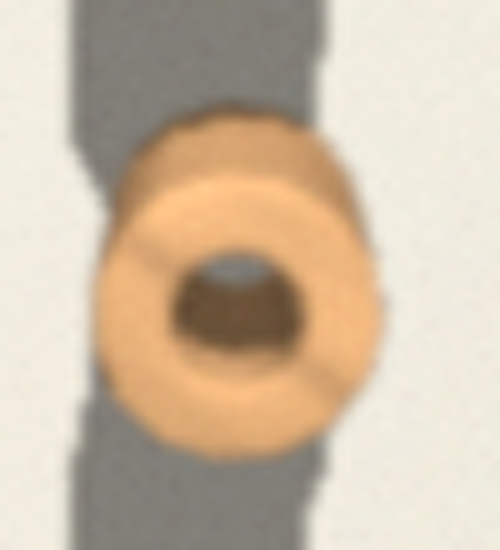

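The wood tube's ring centre is at crop (240,316), i.e. pixel (259,181.6), which puts the bobbin at about (444,-180), directly under the TCP. I'll descend with the jaws along x.

```bash
python3 -m crank '[[[5,0,0.05],[0,0,0],8.7],[[5,0,0],[0,0,0],8.7],[[5,0,0],[0,0,0],8.7],[[3,0,0],[0,0,0],8.7],[[2,0,0],[0,0,0],8.7]]'; python3 -m crank '[[[0,0,0],[0,0,0],8.7]]'
python3 - <<'E'
from meas import *
im=get_image("wrist"); save(im,"pics/w4.png",None,1.5)
E
```

```text
t: 4.85
ee_pos: [443.5, -177.4, 21.2]
orientation: [-0.001, 1.573, 0.003]
ft_force: [-1.1, -0.4, 1.0]
width: 87.0
t: 4.97
ee_pos: [443.2, -177.6, 21.6]
orientation: [-0.0, 1.574, 0.003]
ft_force: [-0.6, -0.4, 0.9]
width: 86.7
```

View pics/w4.png

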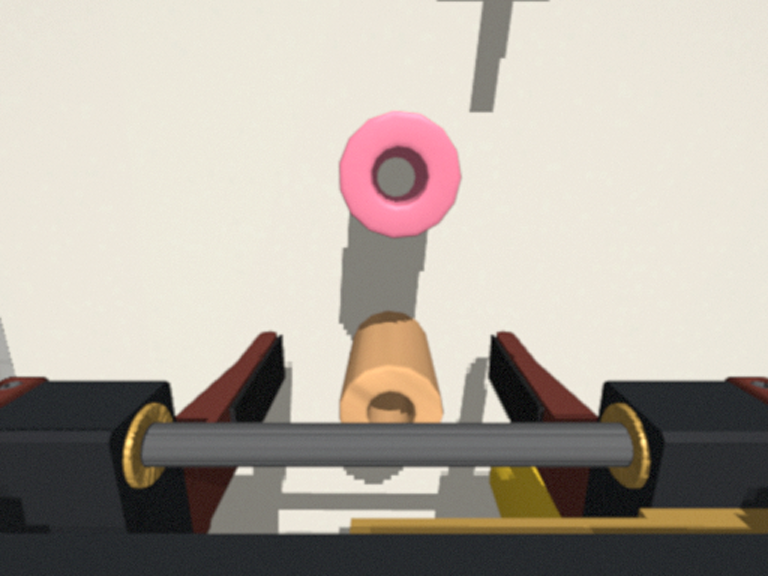

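Run:
```python
from meas import *
im=get_image("wrist"); print(ray(im,260.3,268.7,60),ray(im,265.5,115.5,60)); print(get_obs()["ee_pos"],proj(im,[444,-180,60]))
save(im,"pics/w4c.png",(215,200,305,290),6)
```

```text
[ 443.89953393 -177.60987582   60.        ] [ 445.74488319 -103.14728264   60.        ]
[ 444.38879393 -178.6367066    23.162392  ] [260.47209257 272.89681134]
```

View pics/w4c.png

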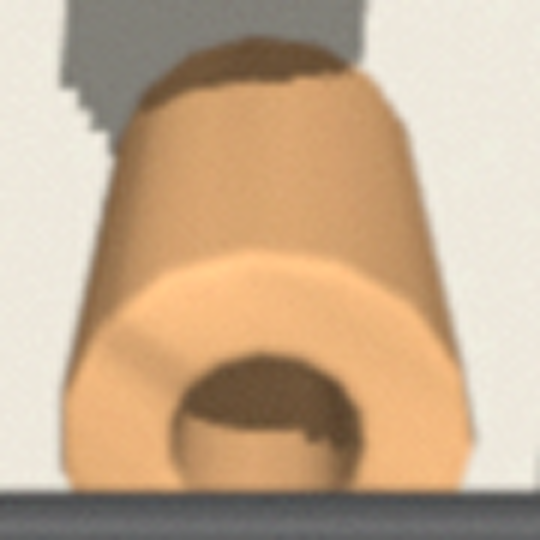

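```bash
python3 -m crank '[[[0,-0.1,0],[0,0,0],3],[[0,0,0],[0,0,0],3],[[0,0,0],[0,0,0],3],[[0,0,0],[0,0,0],3],[[0,0,0],[0,0,0],3]]'; python3 -m crank '[[[0,0,0],[0,0,0],3],[[0,0,0],[0,0,0],3],[[0,0,0],[0,0,0],3]]'
```

```text
t: 5.7
ee_pos: [444.0, -180.6, 22.7]
orientation: [0.0, 1.571, -0.0]
ft_force: [-0.2, 0.8, 0.4]
width: 40.6
t: 6.08
ee_pos: [444.0, -180.6, 22.7]
orientation: [0.0, 1.571, -0.0]
ft_force: [-0.5, 0.1, 0.7]
width: 34.2
```

```bash
python3 -m crank '[[[-2,0,0],[0,0,0],3],[[-4,0,0],[0,0,0],3],[[-5,0,0],[0,0,0],3],[[-4,0,0],[0,0,0],3],[[0,0,0],[0,0,0],3]]'; python3 -m crank '[[[0,4,0.6],[0,0,0],3],[[0,5,0.7],[0,0,0],3],[[0,5,0.7],[0,0,0],3],[[0,5,0.7],[0,0,0],3],[[0,5,0.7],[0,0,0],3]]'; python3 -m crank '[[[0,4,0.6],[0,0,0],3],[[0,4,0.6],[0,0,0],3],[[0,3,0.5],[0,0,0],3],[[0,2.5,0.4],[0,0,0],3],[[0,0,0],[0,0,0],3]]'
python3 - <<'E'
from meas import *
for n in ["wrist","side"]:
    im=get_image(n); save(im,f"pics/{n}5.png",None,1.5)
o=get_obs();print(o["ee_pos"],o["width"],o["ft_force"])
E
```

```text
t: 6.7
ee_pos: [445.8, -181.3, 175.4]
orientation: [-0.002, 1.565, -0.002]
ft_force: [-0.3, -0.5, -1.0]
width: 34.5
t: 7.32
ee_pos: [477.2, 61.0, 171.3]
orientation: [0.0, 1.573, -0.0]
ft_force: [1.4, -0.3, -0.6]
width: 34.6
t: 7.95
ee_pos: [498.5, 195.4, 171.1]
orientation: [-0.002, 1.573, 0.001]
ft_force: [0.4, -0.2, -0.0]
width: 34.5
[498.15757273 193.85971851 171.42786291] 34.56155518299901 [-0.17516942  0.5101298  -1.13416643]
```

View pics/wrist5.png

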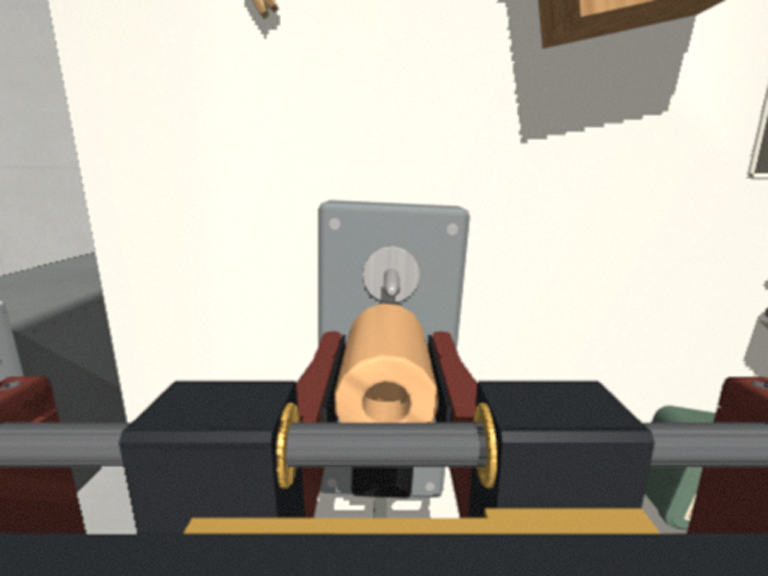

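View pics/side5.png

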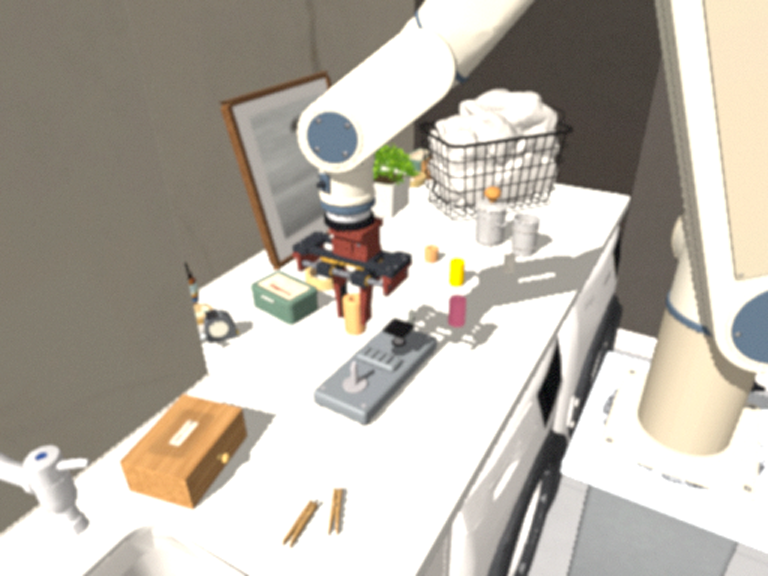

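Run:
```python
from meas import *
im=get_image("wrist"); o=get_obs();print(o["ee_pos"],o["orientation"]); save(im,"pics/w6c.png",(210,155,310,290),4.4)
z=o["ee_pos"][2]+37.3
T=o["ee_pos"]
print("bore pred if at TCP",proj(im,[T[0],T[1],z]),"bottom",proj(im,[T[0],T[1],z-60]))
print([proj(im,[500.5,200.5,h]).round(1) for h in (39,84)])
```

```text
[498.29441698 193.55672686 171.70407193] [-3.92952507e-04  1.57266192e+00 -1.00235935e-03]
bore pred if at TCP [260.42524374 270.39656933] bottom [259.66485473 225.56433997]
[array([261.1, 181.5]), array([261.6, 192.4])]
```

View pics/w6c.png

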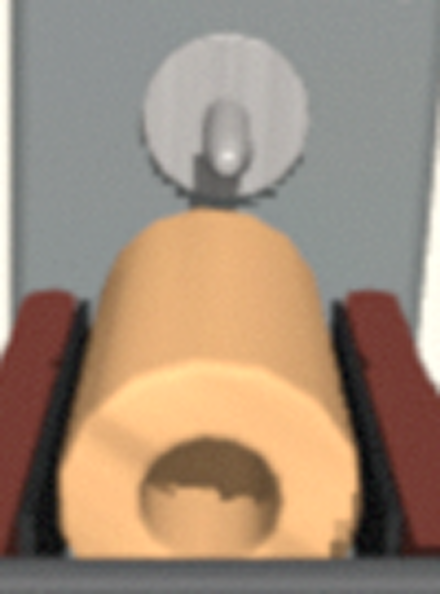

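```bash
python3 -m crank '[[[1,0.6,0.3],[0,0,0],3],[[2,0,0],[0,0,0],3],[[2,0,0],[0,0,0],3],[[0,0,0],[0,0,0],3],[[0,0,0],[0,0,0],3]]'
python3 - <<'E'
from meas import *
im=get_image("wrist"); o=get_obs();print(o["ee_pos"],o["orientation"]); save(im,"pics/w7c.png",(200,165,320,290),4.6)
im2=get_image("side"); save(im2,"pics/s7c.png",(190,195,280,275),8)
T=o["ee_pos"]
print([[proj(i,[T[0],T[1],T[2]+h]).round(1) for h in (37,-23)] for i in (im,im2)])
print([[proj(i,[500.5,200.5,h]).round(1) for h in (39,84)] for i in (im,im2)])
E
```

```text
t: 8.72
ee_pos: [502.4, 200.3, 122.9]
orientation: [0.001, 1.571, -0.001]
ft_force: [0.3, -0.5, -0.2]
width: 34.6
[502.62498797 200.40604073 123.20935153] [ 7.68941545e-04  1.56993518e+00 -2.35103714e-04]
[[array([260.7, 269.3]), array([259.7, 224.9])], [array([233.7, 216.3]), array([234.9, 236.1])]]
[[array([256.8, 200.1]), array([256.7, 216.9])], [array([236.7, 255.4]), array([235.9, 241.6])]]
```

View pics/w7c.png

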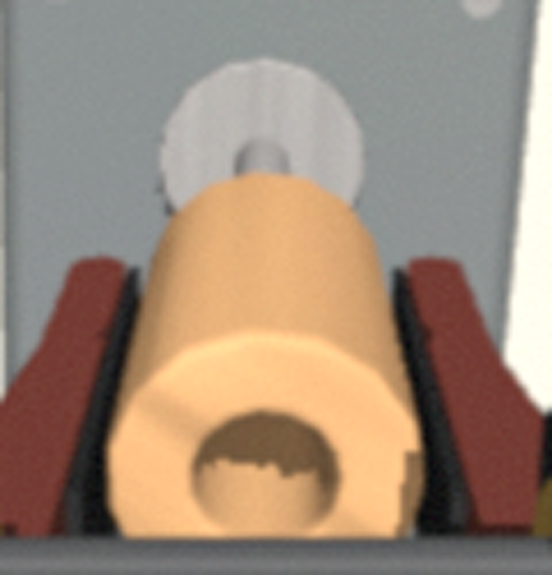

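View pics/s7c.png

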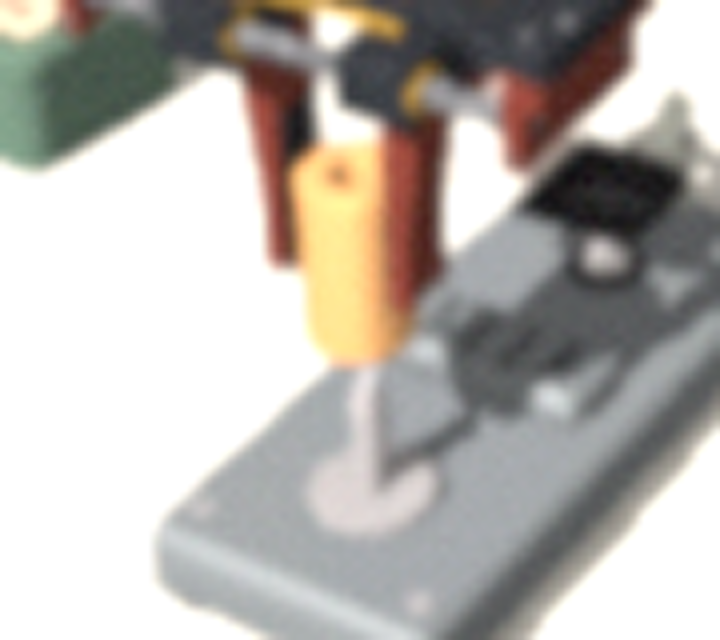

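```bash
python3 -m crank '[[[0,-0.08,-0.12],[0,0,0],3],[[1,0,0],[0,0,0],3],[[1,0,0],[0,0,0],3],[[1,0,0],[0,0,0],3],[[0,0,0],[0,0,0],3]]'
python3 - <<'E'
from meas import *
im=get_image("wrist"); o=get_obs();print(o["ee_pos"],o["ft_force"]); save(im,"pics/w8c.png",(200,165,320,290),4.6)
im2=get_image("side"); save(im2,"pics/s8c.png",(190,195,280,275),8)
E
```

```text
t: 9.45
ee_pos: [500.1, 199.3, 91.4]
orientation: [-0.0, 1.573, -0.001]
ft_force: [-0.1, 1.1, -1.1]
width: 34.2
[500.50717238 199.47803975  91.96762925] [-0.33929007  0.12238435 -0.15081627]
```

View pics/w8c.png

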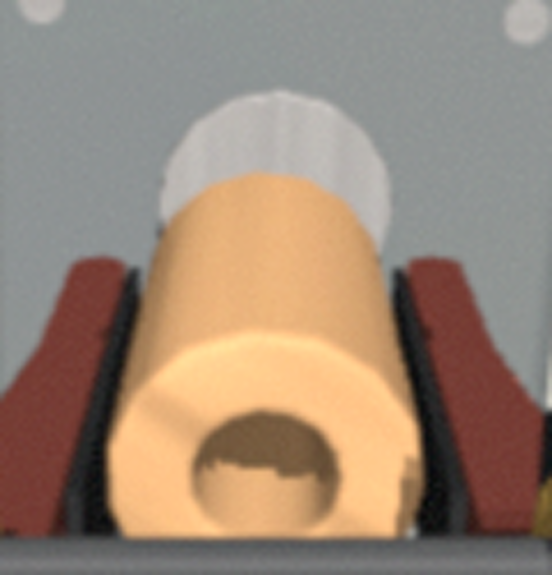

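View pics/s8c.png

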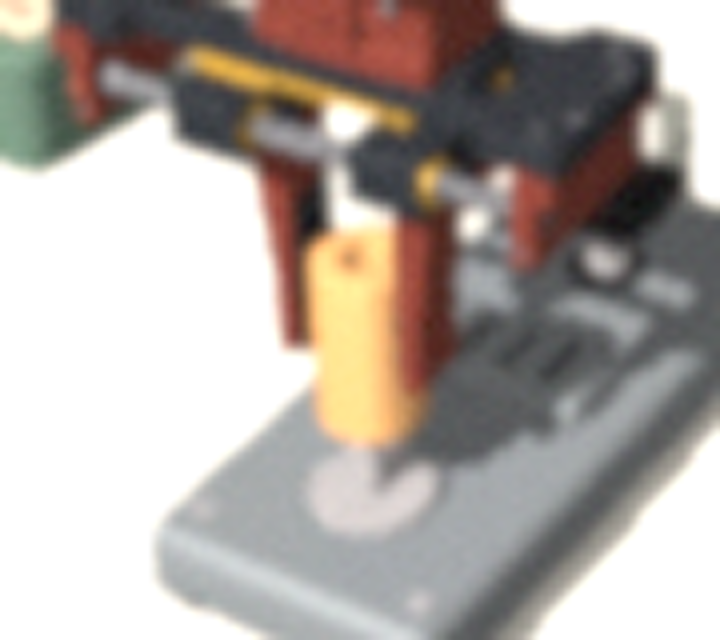

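```bash
python3 -m crank '[[[0,0,0.1],[0,0,0],3],[[1,0,0],[0,0,0],3],[[1,0,0],[0,0,0],3],[[0.6,0,0],[0,0,0],3],[[0,0,0],[0,0,0],3]]'; python3 -m crank '[[[0.2,0,0],[0,0,0],3],[[0,0,0],[0,0,0],3]]';python3 -m crank '[[[0.2,0,0],[0,0,0],3],[[0,0,0],[0,0,0],3]]'
```

```text
t: 10.18
ee_pos: [501.4, 199.4, 65.9]
orientation: [-0.0, 1.572, -0.001]
ft_force: [0.2, 0.3, -1.8]
width: 33.9
t: 10.42
ee_pos: [502.0, 199.6, 64.7]
orientation: [0.0, 1.571, -0.0]
ft_force: [0.5, -0.0, -1.0]
width: 34.7
t: 10.68
ee_pos: [501.9, 199.6, 62.7]
orientation: [0.0, 1.571, -0.0]
ft_force: [-0.2, 0.4, -0.7]
width: 34.6
```

```bash
python3 -m crank '[[[0.1,0,0],[0,0,0],3],[[0,0,0],[0,0,0],3]]';python3 -m crank '[[[0.1,0,0],[0,0,0],3],[[0,0,0],[0,0,0],3]]'
python3 - <<'E'
from meas import *
im=get_image("wrist"); o=get_obs();print(o["ee_pos"],o["ft_force"]); save(im,"pics/w9c.png",(200,165,320,290),4.6)
im2=get_image("side"); save(im2,"pics/s9c.png",(190,195,280,275),8)
E
```

```text
t: 10.92
ee_pos: [502.0, 199.6, 61.7]
orientation: [0.0, 1.571, -0.0]
ft_force: [0.1, 0.2, -0.5]
width: 34.5
t: 11.18
ee_pos: [502.0, 199.7, 61.6]
orientation: [0.0, 1.571, -0.0]
ft_force: [-3.7, -1.6, 10.5]
width: 34.3
[501.98077425 199.64694396  61.65487703] [-3.78161331 -1.243983   10.7184309 ]
```

View pics/w9c.png

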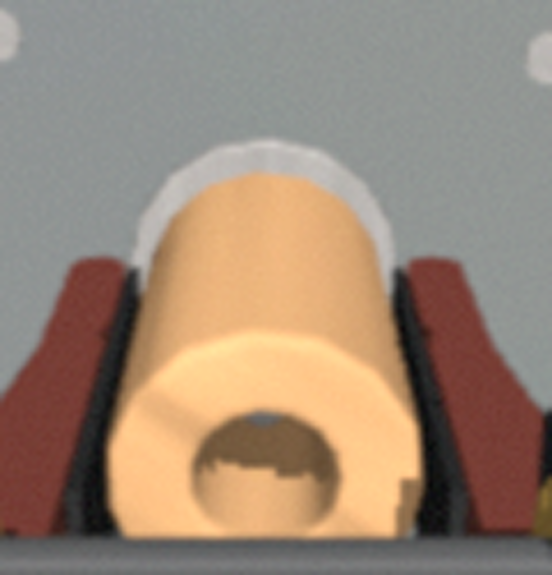

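View pics/s9c.png

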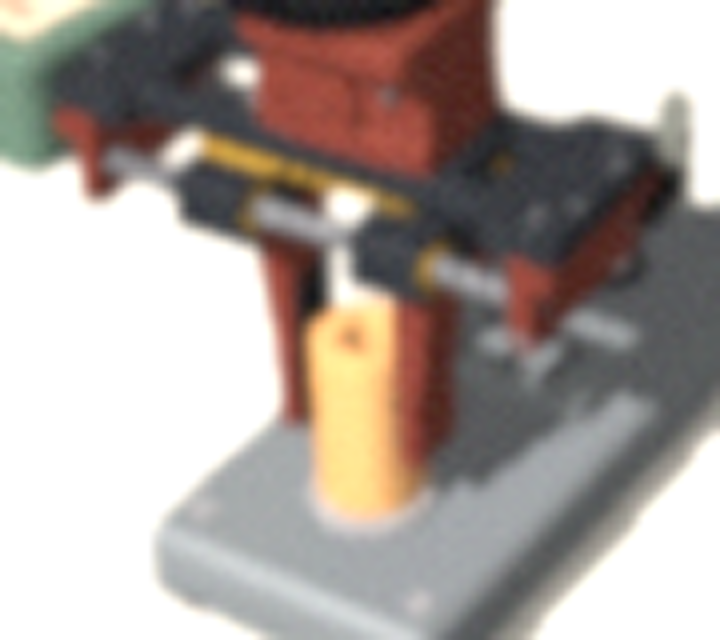

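```bash
python3 -m crank '[[[-0.05,0,0],[0,0,0],3],[[0,0,0],[0,0,0],5],[[0,0,0],[0,0,0],7],[[0,0,0],[0,0,0],8.7],[[0,0,0],[0,0,0],8.7]]'; python3 -m crank '[[[0,0,0],[0,0,0],8.7],[[0,0,0],[0,0,0],8.7],[[0,0,0],[0,0,0],8.7],[[0,0,0],[0,0,0],8.7]]'; python3 -m crank '[[[-2,0,0],[0,0,0],8.7],[[-3,0,0],[0,0,0],8.7],[[-5,0,0],[0,0,0],8.7],[[-5,0,0],[0,0,0],8.7],[[0,0,0],[0,0,0],8.7]]'
python3 - <<'E'
from meas import *
im=get_image("wrist"); o=get_obs();print(o["ee_pos"],o["ft_force"]); save(im,"pics/w10.png",(130,100,386,280),3)
im2=get_image("side"); save(im2,"pics/s10c.png",(190,195,300,275),7)
E
```

```text
t: 11.9
ee_pos: [501.9, 199.6, 61.1]
orientation: [0.0, 1.571, -0.0]
ft_force: [0.8, -0.5, -0.9]
width: 71.1
t: 12.4
ee_pos: [501.9, 199.6, 61.2]
orientation: [0.0, 1.571, -0.0]
ft_force: [-0.1, 0.3, 0.2]
width: 87.0
t: 13.02
ee_pos: [504.4, 200.5, 215.2]
orientation: [0.002, 1.563, 0.002]
ft_force: [0.7, -0.4, -0.0]
width: 87.0
[502.89246169 199.98140774 212.92516356] [-0.02719376 -0.13164283 -0.34566018]
```

View pics/w10.png

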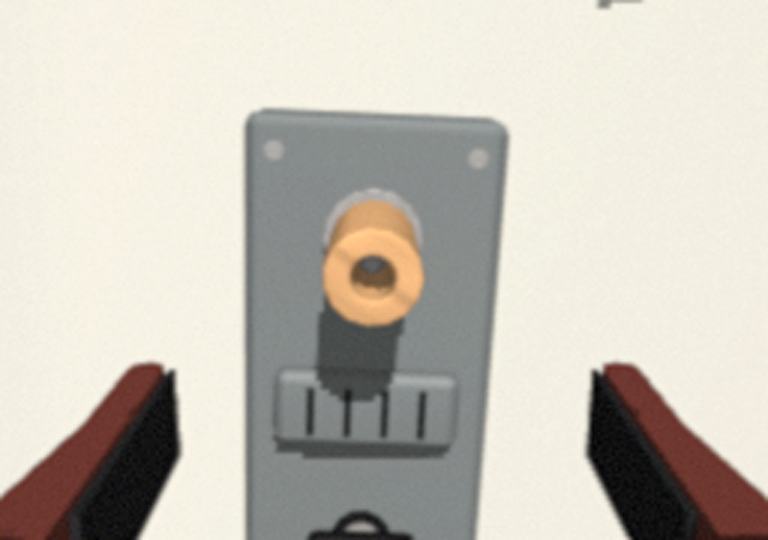

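View pics/s10c.png

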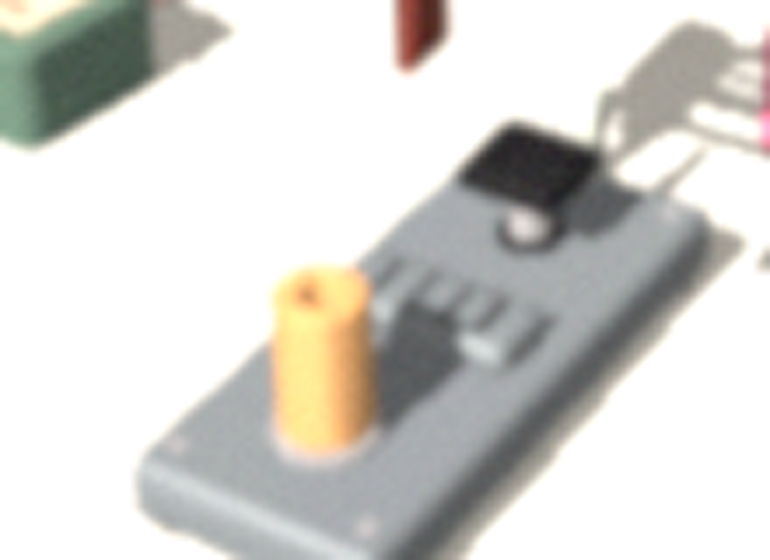

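```bash
python3 -m crank '[[[0,-4.2,-0.2],[0,0,0],0],[[0,-5,-0.2],[0,0,0],0],[[0,-5,-0.25],[0,0,0],0],[[0,0,0],[0,0,0],0],[[2,0,0],[0,0,0],0]]'; python3 -m crank '[[[5,0,0],[0,0,0],0],[[3,0,0],[0,0,0],0],[[1.3,0,0],[0,0,0],0],[[0,0,0],[0,0,0],0],[[0,0,0],[0,0,0],0]]'
python3 - <<'E'
from meas import *
o=get_obs();print(o["ee_pos"],o["ft_force"],o["width"])
im2=get_image("side"); save(im2,"pics/s11c.png",(190,160,320,275),6)
im3=get_image("top"); save(im3,"pics/t11c.png",(110,160,270,280),5)
im3=get_image("wrist"); save(im3,"pics/w11.png",None,1.5)
E
```

```text
t: 13.75
ee_pos: [495.8, 57.6, 190.8]
orientation: [0.002, 1.57, -0.001]
ft_force: [-0.4, -0.4, 0.1]
width: 40.6
t: 14.38
ee_pos: [496.1, 57.9, 99.0]
orientation: [0.0, 1.569, 0.0]
ft_force: [0.1, -0.6, 0.6]
width: 0.3
[496.11239779  57.94492183  98.96554896] [ 0.10063633 -0.62658658  0.57102171] 0.345383146907971
```

View pics/s11c.png

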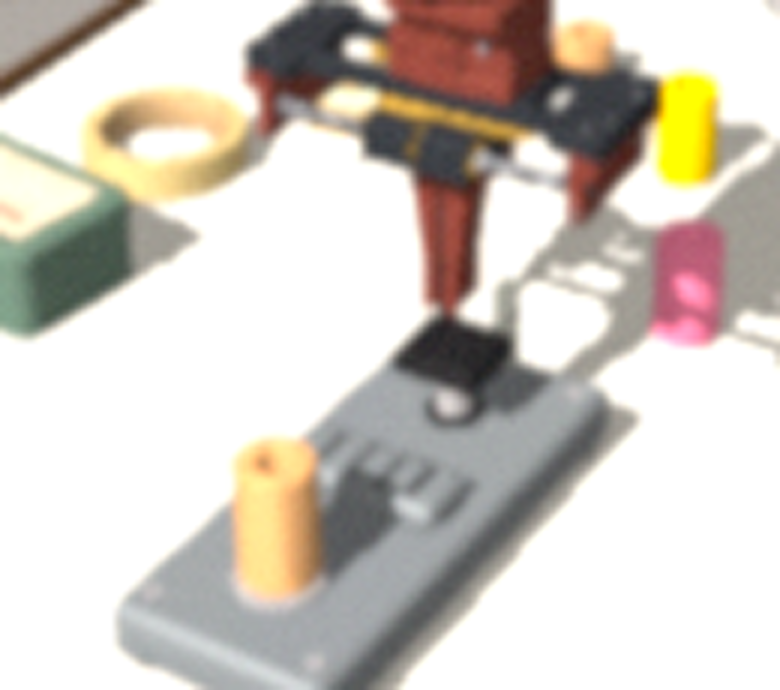

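View pics/w11.png

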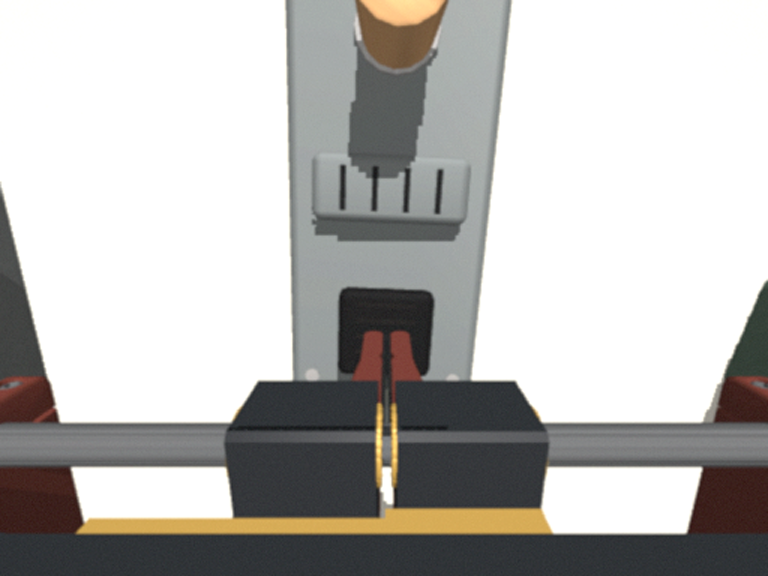

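The tips hang over the cap's middle: the cap is centred at about (386,330) in the 1.5x wrist view, with the tips in line with it. The bobbin is still seated. Now I'll press in small steps, watching the force.

```bash
python3 -m crank '[[[1.5,0,0],[0,0,0],0],[[0.5,0,0],[0,0,0],0],[[0,0,0],[0,0,0],0]]'; python3 -m crank '[[[0.4,0,0],[0,0,0],0],[[0,0,0],[0,0,0],0],[[0,0,0],[0,0,0],0]]'; python3 -m crank '[[[0.3,0,0],[0,0,0],0],[[0,0,0],[0,0,0],0],[[0,0,0],[0,0,0],0]]'; python3 -m crank '[[[0.3,0,0],[0,0,0],0],[[0,0,0],[0,0,0],0],[[0,0,0],[0,0,0],0]]'
```

```text
t: 14.9
ee_pos: [494.8, 57.5, 77.5]
orientation: [0.0, 1.572, -0.0]
ft_force: [0.8, -0.6, 0.9]
width: 0.2
t: 15.28
ee_pos: [495.6, 57.6, 74.4]
orientation: [0.0, 1.57, -0.0]
ft_force: [-0.3, -0.6, 2.5]
width: 0.6
t: 15.65
ee_pos: [495.6, 57.6, 71.3]
orientation: [0.0, 1.57, -0.0]
ft_force: [0.5, -0.8, 3.1]
width: 0.3
t: 16.02
ee_pos: [495.6, 57.6, 68.2]
orientation: [0.0, 1.57, -0.0]
ft_force: [0.3, -0.3, 4.2]
width: 0.4
```

```bash
python3 -m crank '[[[0.3,0,0],[0,0,0],0],[[0.23,0,0],[0,0,0],0],[[0,0,0],[0,0,0],0],[[0,0,0],[0,0,0],0]]'
python3 - <<'E'
from meas import *
o=get_obs();print(o["ee_pos"],o["ft_force"],o["width"])
im2=get_image("side"); save(im2,"pics/s12c.png",(190,180,310,275),6.4)
im3=get_image("top"); save(im3,"pics/t12c.png",None,1.5)
im3=get_image("wrist"); save(im3,"pics/w12.png",(180,0,340,270),2.2)
E
```

```text
t: 16.52
ee_pos: [495.6, 57.6, 62.8]
orientation: [0.0, 1.57, -0.0]
ft_force: [0.2, -0.7, 5.5]
width: 0.2
[495.58068633  57.63045203  62.84843274] [ 0.20847418 -0.71280705  5.54503003] 0.2156282431377506
```

View pics/s12c.png

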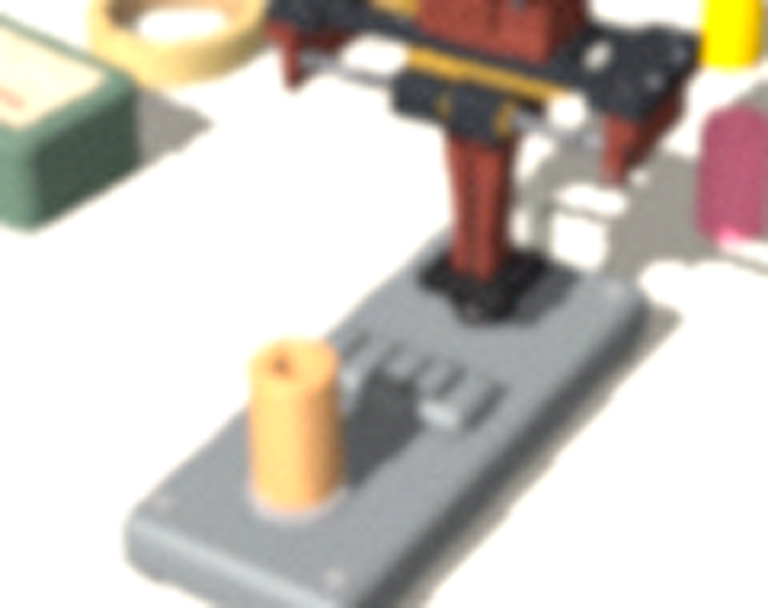

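View pics/t12c.png

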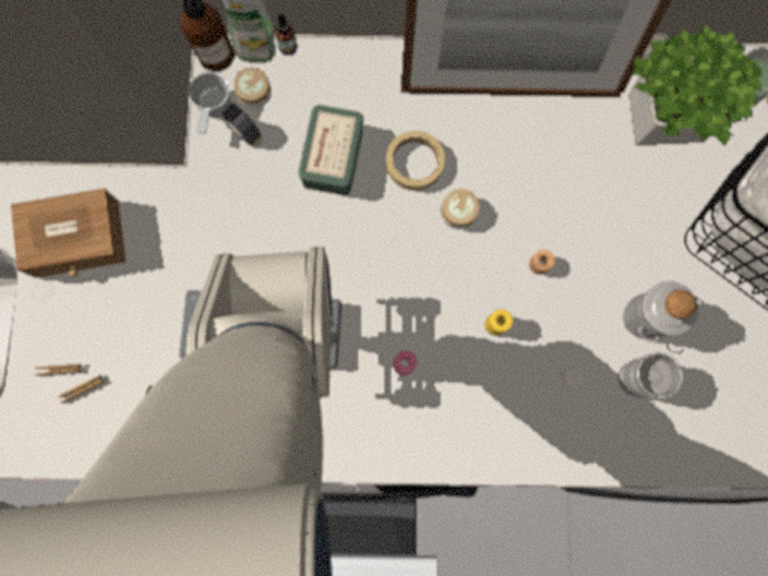

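View pics/w12.png

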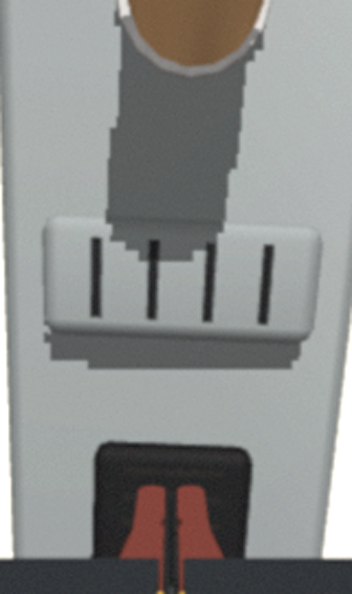

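```bash
python3 -m crank '[[[0,0,0],[0,0,0],0],[[0,0,0],[0,0,0],0],[[0,0,0],[0,0,0],0],[[0,0,0],[0,0,0],0]]' && python3 -c "
from workcell import *
print(close_job())"
```

```text
t: 17.18
ee_pos: [495.6, 57.6, 62.9]
orientation: [0.0, 1.57, -0.0]
ft_force: [0.9, -0.8, 5.2]
width: 0.2
the job is handed in; nothing more can be done
None
```

I fitted the tall bobbin on the spindle, released it, and handed the job in at about 17 s with the closed fingertips still holding the run key at half travel.

- **Bobbin:** I told it from the shorter wooden one by its longer shadow, at (303,243) in the top view. It touched its seat at TCP height 61.6 mm, where about 61.7 mm was expected. After release, the wrist and side views showed it upright on the seat disc, within about 1 mm of centre. The key was only touched after that.
- **Run key:** The last reading was TCP height 62.9 mm against 63 mm for half travel. The upward force was 5.2 to 5.5 N against a nominal 6 N, and it held steady for half a second. Force readings wander by about 1 N. I could not see the post's marks because the gripper hid them, so half travel rests on height and force.
- **Bystanders:** In the final top view the shorter bobbin, the reel (in the arm's shadow) and the round pots looked unmoved, though I did not measure this.
- **Disagreement between cameras:** The wrist and side views differed by 1 to 2 mm on where the spindle was. I split the difference, then corrected x by 1 mm on the way down, and the bobbin went on without jamming. On contact with the seat there was about 10.5 N upward and 4 N sideways.

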